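# Square a sagging lens post to its base plate and hold it there

## Task

First push the loose base plate along the assembly jig until two of its edges sit square and flush against both bars of the jig's fence corner, so that it cannot be pushed away. Then pick up the engineer's square by its thick beam, stand it on the plate in front of the sagging post and press it into the corner between plate and post, beam flat on the plate and blade edge flat along the middle of the post, until its heel is fully home against the post's block and the post stands upright. Finish while still gripping the square and pressing both its faces home (the post sags back if you let go), with the plate still flush in the fence; leave everything else undisturbed.

Things in the scene. Friction and masses are not known exactly. Their poses are not given: they have to be found in the camera images.
- jig: Fixed assembly jig: grey metal board 230 (x) x 216 (y) x 10 mm on the mat, with two steel bars, 18 mm wide and 16 mm above the board, along its far (+x) and left (+y) edges, forming an inside corner. Origin: centre of the board's underside; x points to the far bar, y to the left bar, z up. Place and yaw vary.
- fence_corner (a point): The inside corner of the jig's two bars, at the height of the board's top face (10 mm above the jig's origin), 95 mm in x and 88 mm in y from the jig's centre; axes as the jig's. The far bar's face is the line x = 0 here, the left bar's face y = 0.
- base_plate: Loose dark steel plate 150 (x) x 130 (y) x 12 mm lying on the jig's board, 20 to 45 mm short of each bar and up to 0.15 rad askew; it carries the post; 0.55 to 0.9 kg in all. Origin: centre of its underside; x points to the far bar, y to the left bar. Push it by its free edges.
- plate_corner (a point): The plate's far left lower corner (+75, +65, 0 mm from its origin): it lies at point fence_corner when the plate is flush with both bars. Axes as the plate's.
- post_foot (a point): On the plate's top face, mid-width, at the foot of the front face of the grey block that carries the post (+35, 0, +12 mm from the plate's origin): where the square's heel belongs. The block is 40 mm wide (y) and 22 mm tall, its front faces -x; round cheeks and a knob above it reach 34 mm to +y. Axes as the plate's.
- post_top (a point): Middle of the upper edge of the post's front face, 110 mm above the plate's top face when upright.
- lens_post (a joint): Lean of the metal lens post (24 mm square; lens ring on it up to 139 mm above the plate). Pivot 34 mm above the plate, 12 mm behind the front face. 0 = square to the plate, its front face flush with the block's; positive = leaning to the front (-x); rad, -0.12 to 0.14. A spring of 0.1 N m sags it to 0.14; it yields to about 2 N at the top.
- square: Loose steel engineer's square standing on its beam on the bench, right of the mat; 0.2 to 0.45 kg. Grey beam 110 (x) x 16 (y) x 26 mm (z); at its +x end a bright blade, 22 (x) x 5 (y) mm, stands up to 105 mm above the underside, its outer edge flush with the beam's end (the heel). Origin: centre of the beam's underside; x to the heel, z up.
- square_heel (a point): Lower middle of the beam's blade end (+55, 0, 0 mm from the square's origin).
- square_toe (a point): Lower middle of the beam's other end (-55, 0, 0 mm).
- square_grip (a point): Good place to grip: in the beam, 80 mm from the heel, 13 mm above the underside (-25, 0, +13 mm), fingers closing along the square's y across 16 mm; the blade's near edge is then 58 mm away.
- sample_puck: Bystander, leave alone: dark resin sample puck, 30 mm across, 18 mm tall, on the mat between jig and square. Origin: centre of its underside.
- loupe: Bystander, leave alone: black round bench loupe, 37 mm across, 33 mm tall, on the mat between jig and square. Origin: centre of its underside.
- driver: Bystander, leave alone: small yellow screwdriver lying behind the mat, 124 mm long. Origin: centre of its underside.
- vial_a: Bystander, leave alone: small capped sample vial, 18 mm across, 48 mm tall, at the back. Origin: centre of its underside.
- vial_b: Bystander, leave alone: small capped sample vial, 18 mm across, 48 mm tall, at the back. Origin: centre of its underside.
- petri: Bystander, leave alone: clear round petri dish, 60 mm across, 15 mm tall, behind the square. Origin: centre of its underside.

How it is judged:
On the way, in this order (a step that is already met when the one before it is completed fails the run):
1. the base plate sits flush against both bars of the fence corner (gaps under 2 mm, askew under 0.015 rad) while the square has not been moved yet (x of plate_corner in the frame of fence_corner above -0.002 m and y of plate_corner in the frame of fence_corner above -0.002 m and angle between the x axis of base_plate and the x axis of jig, either way round below 0.015 rad and distance of square from where it was at the start of the episode below 0.03 m), for 0.2 s.
2. the square is lifted clear in the grip (height (world z) of each of square_heel, square_toe above 0.02 m and contact force between square and the fingers above 2 N), for 0.2 s.
At the end, for the whole second after the job is handed in: Fingers still grip the resting square: beam flat and pressing on the plate (ends within 1.5 mm), heel within 2 mm of the block, 10 mm of its middle, in line within 0.04 rad; blade pressing on the post, which is square within 0.015 rad; plate flush with both bars within 2 mm and 0.015 rad (x of plate_corner in the frame of fence_corner above -0.002 m and y of plate_corner in the frame of fence_corner above -0.002 m and angle between the x axis of base_plate and the x axis of jig, either way round below 0.015 rad and value of joint lens_post between -0.015 and 0.015 rad and x of square_heel in the frame of post_foot above -0.002 m and y of square_heel in the frame of post_foot between -0.01 and 0.01 m and z of each of square_heel, square_toe in the frame of post_foot below 0.0015 m and angle between the z axis of square and the z axis of base_plate, either way round below 0.02 rad and angle between the x axis of square and the x axis of base_plate, either way round below 0.04 rad and contact force between square_c0 and base_plate_c0 above 0.5 N and contact force between square_c1 and lens_post_c0 above 0.3 N and contact force between square and the fingers above 2 N and linear speed of square below 0.01 m/s); the arm keeps its last pose, push and grip.
It fails at once if a bystander is moved by more than 2 cm (distance of any of sample_puck, loupe, driver, vial_a, vial_b, petri from where it was at the start of the episode above 0.02 m).
It also fails if it takes over 72 s, if anything falls off the work surface, if the arm or the gripper's body presses on something with over 40 N, if the wrist force passes 120 N, or if a joint passes its speed limit or range.

## Robot

A 6-joint arm with a two-finger parallel gripper is mounted at the origin on a cart in front of the work surface, level with it; the furniture and walls round the work are solid. World frame = base frame: x ahead of the robot, y to its left, z up, the work surface at z = 0. Lengths are in m, angles in rad, forces in N, time in s.
With the tool pointing down it reaches from about 0.35 to 0.85 m from the base axis. Payload 8.1 kg.
Tool frame: the origin (TCP) lies at the very end of the fingers, on their centre line; the grasp point (between the pads) lies 19 mm behind it; z points along the fingers, y is the line along which they close (so a half turn about z gives the same grasp; the last joint's range is limited). The gripper opens to 93 mm and grips with 3 to 60 N. Pads are 15 mm wide; open, the fingers measure 128 mm over their backs; the gripper's body (75 mm by 188 mm) begins 65 mm behind the grasp point.
Start: joints at [-1.314, 0.13, 1.488, -0, 1.523, -0.085], TCP at [0.201, -0.565, 0.219] pointing down, gripper open.
Joint ranges: [-2.96, 2.96], [-0.89, 2.26], [0.02, 2.5], [-1.34, 4.48], [0, 2.73], [-2.66, 2.66]. Speed limits (rad/s): [2.39, 2.39, 2.79, 3.14, 3.14, 3.14].

## Interface

Orientations are given as a rotation vector (axis times angle).
In Python, from plant import robot gives the robot as it stands. The module is installed in compiled form; this text tells all that it offers.
- The arm moves only by the tool play_rows, never from a script. Its argument "increments" is text: rows parted by semicolons, each of 5 numbers parted by spaces: the shift along the tool's x, y, z in mm, then the turn about the tool's z in degrees, then the closure, from -1 (fully open) to 1 (shut). In form: dx dy dz yaw claw; .... A call has 1 to 20 rows; each row is the pose to reach, as a shift and turn from the pose commanded when the call began, along the tool's axes at that moment; what a row does not reach only later rows make up. A row lasts 1/10 s, in which the tool goes at most 50 mm and 8.59 degrees, less where a joint would pass 70% of its speed; a pose out of reach is approached as far as the arm can. A call with a gripper value outside its range is refused whole. The fingers move at their own pace and stop on an object; "force" is the grip in N (left out, the last holds). Time passes only in rows, so rows that repeat a pose let the fingers close. It gives the time, the measured TCP pose, the force, the opening and the grip force at its end, in the units of the state.
- robot.read_state(): the state, without advancing time (a new reading comes with each control period).
- robot.read_camera(name): name is "scene" or "side" or "wrist"; returns the picture (400x640x3 uint8, blue, green, red); there is no depth.
- robot.calibration(name): a dict with "vertical_fov" (degrees; the focal length in pixels is half the picture's height over the tangent of half this angle, whatever the lens; pixels are square), "cx", "cy" (the principal point, pixels), "rvec" (rotation vector, rad) and "tvec" (3), from world to camera coordinates, as OpenCV has them. Camera axes: x right, y down, z forward; pixel columns grow to the right and rows downward; lengths in m; the calibration is good to about 2 mm. A picture is of the moment at which its call begins: read the wrist's pose just before it. calibration takes no time and is no camera call; for the wrist camera it gives the pose at the moment of the call.
- robot.close_job(): hands the job in; it is judged then, once.
Trained networks look in the newest picture that a camera, given by its name, has taken for a name from the list of things; names that differ only in an ending like _2 or _b are one class to them, and where a whole thing is asked for, a point or a joint stands for the part that bears it (a point fixed in the world has none). Each returns a list of dicts, best first, with "conf" (0 to 1); they miss things now and then, are a little off and sometimes report something else, mostly with a low value. They report only what shows in the picture. A call takes as long as a camera call.
- robot.recognise(camera, query): "centre" ([x, y, z] in m, in world coordinates, good to about 4 mm: the middle of the surface that is visible of it).
- robot.regions_of(camera, query): "pixels" (400x640 bool, what is visible of it).
- robot.landmark_of(camera, query): "centre" ([x, y, z] in m, in world coordinates, good to about 4 mm: a listed point, or the origin of a listed thing).
The state is a dict: "t": time; "q": joint angles; "dq": joint speeds; "joint_torque": joint torques, N m; "tool_pos": TCP position; "orientation": TCP orientation; "force": force on the tool from outside, world axes, zero at the start; "wrist_torque": the same for the moment, N m; "opening": finger opening in m; "gripper_force": force on a finger pad.
Only numpy, scipy, OpenCV 4.12 (cv2) and the standard library are available. Lean on these libraries where they do the work, as an engineer would, in place of code of your own. Each camera call takes 0.05 s, during which the arm holds its last target. There are 200 camera calls.

## Working session

There is one attempt and no reset: what is moved stays moved. The work goes in short steps, Python scripts to look and compute and a tool call to move; the robot and the scene stay as the last step left them, time stands still between calls to the robot, and variables do not carry over. Pictures are saved under pics/ and viewed, at most 11 in all, crops included, and the job is handed in when it is done.

Besides the shell and the picture viewer there is one more tool, called after "Emit:" as name(argument=value, ...) on one line, values as JSON. play_rows: Moves the arm, as the interface text tells. Its arguments: {"type":"object","properties":{"increments":{"type":"string"},"force":{"type":"number"}},"required":["increments"]}

```bash
mkdir -p pics
cat > h.py <<'E'
import numpy as np, cv2
from plant import robot
from scipy.spatial.transform import Rotation as R
def lm(c,q):
    try:
        r=robot.landmark_of(c,q); 
        return [(np.round(x['centre'],4).tolist(),round(x['conf'],2)) for x in r[:2]]
    except Exception as e: return str(e)
def proj(c,P):
    k=robot.calibration(c); f=200/np.tan(np.radians(k['vertical_fov'])/2)
    K=np.array([[f,0,k['cx']],[0,f,k['cy']],[0,0,1]])
    return cv2.projectPoints(np.array(P,float).reshape(-1,1,3),np.array(k['rvec'],float),np.array(k['tvec'],float),K,None)[0].reshape(-1,2)
def unproj(c,uv,z):
    k=robot.calibration(c); f=200/np.tan(np.radians(k['vertical_fov'])/2)
    M=R.from_rotvec(np.ravel(k['rvec'])).as_matrix(); t=np.ravel(k['tvec']); o=-M.T@t
    d=M.T@np.array([(uv[0]-k['cx'])/f,(uv[1]-k['cy'])/f,1]); return o+d*(z-o[2])/d[2]
E
python3 - <<'E'
from h import *
s=robot.read_state(); print({k:np.round(v,3) for k,v in s.items()})
print(R.from_rotvec(s['orientation']).as_matrix().round(3))
for c in('scene','side'):
    im=robot.read_camera(c); cv2.imwrite(f'pics/{c}0.png',im)
    k=robot.calibration(c);print(c,k)
    for q in('jig','fence_corner','base_plate','plate_corner','post_foot','post_top','square','square_heel','square_toe','square_grip','sample_puck','loupe'): print(q,lm(c,q))
E
```

```text
{'t': np.float64(0.0), 'q': array([-1.314,  0.131,  1.489, -0.   ,  1.523, -0.085]), 'dq': array([ 0.002,  0.   , -0.001,  0.002, -0.001,  0.001]), 'joint_torque': array([ 1.0000e-03, -5.5985e+01, -4.9176e+01,  7.7000e-02,  3.5000e-02,
       -0.0000e+00]), 'tool_pos': array([ 0.201, -0.565,  0.218]), 'orientation': array([-3.094, -0.534,  0.   ]), 'force': array([-0.212,  0.638, -0.277]), 'wrist_torque': array([ 0.001, -0.02 , -0.016]), 'gripper_force': np.float64(0.0), 'opening': np.float64(0.093)}
[[ 0.942  0.335 -0.   ]
 [ 0.335 -0.942  0.002]
 [ 0.    -0.002 -1.   ]]
scene {'vertical_fov': 57.26402733729005, 'cx': 317.21841035169126, 'cy': 201.1179287060344, 'rvec': array([ 2.36041082, -0.70666047,  0.2841256 ]), 'tvec': array([-0.51053162,  0.33284343,  0.75331065])}
jig []
fence_corner [([0.6111, 0.2507, 0.0113], 0.93)]
base_plate [([0.4862, 0.1717, 0.0091], 0.55)]
plate_corner [([0.5687, 0.2253, 0.0104], 0.8), ([0.529, -0.2486, -0.0005], 0.71)]
post_foot [([0.5214, 0.1688, 0.0257], 0.91)]
post_top [([0.5129, 0.1668, 0.1276], 0.78), ([0.4844, 0.1713, 0.0103], 0.73)]
square [([
[... 350 characters left out ...]
316.70023091441465, 'cy': 196.8034551155877, 'rvec': array([-0.02011064,  2.75628203, -1.50666341]), 'tvec': array([0.59713125, 0.08991157, 1.14536149])}
jig []
fence_corner [([0.6155, 0.2514, 0.0143], 0.9)]
base_plate [([0.4938, 0.1733, 0.0152], 0.8)]
plate_corner [([0.5738, 0.2275, 0.0129], 0.81)]
post_foot [([0.5255, 0.1644, 0.0229], 0.77)]
post_top [([0.512, 0.1656, 0.1325], 0.83)]
square [([0.4769, -0.2189, -0.0058], 0.79)]
square_heel []
square_toe [([0.4288, -0.1906, -0.0032], 0.77), ([0.5125, 0.1687, 0.1307], 0.4)]
square_grip [([0.454, -0.2034, 0.0104], 0.88)]
sample_puck [([0.4517, -0.0877, 0.0052], 0.6)]
loupe [([0.7521, 0.0994, -0.0002], 0.72), ([0.5705, -0.1035, -0.0018], 0.66)]
```

View pics/scene0.png

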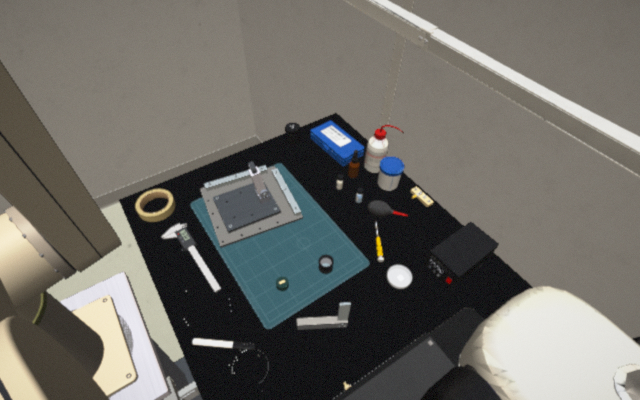

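View pics/side0.png

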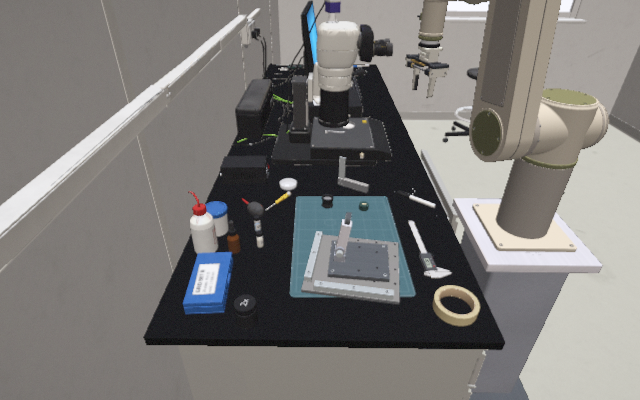

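Run:
```python
from h import *
s=robot.read_state(); k=robot.calibration('wrist')
M=R.from_rotvec(np.ravel(k['rvec'])).as_matrix(); o=-M.T@np.ravel(k['tvec'])
T=R.from_rotvec(s['orientation']).as_matrix()
print('cam in tool',T.T@(o-s['tool_pos']),'viewdir',T.T@M.T[:,2],'fov',k['vertical_fov'])
im=cv2.imread('pics/scene0.png')[150:260,175:325]; cv2.imwrite('pics/crop.png',cv2.resize(im,None,fx=5.3,fy=5.3,interpolation=cv2.INTER_CUBIC))
```

```text
cam in tool [ 7.94058828e-02  9.96190895e-05 -1.66385608e-01] viewdir [-2.82326700e-01  6.92219820e-04  9.59318068e-01] fov 62.95156900638989
```

View pics/crop.png

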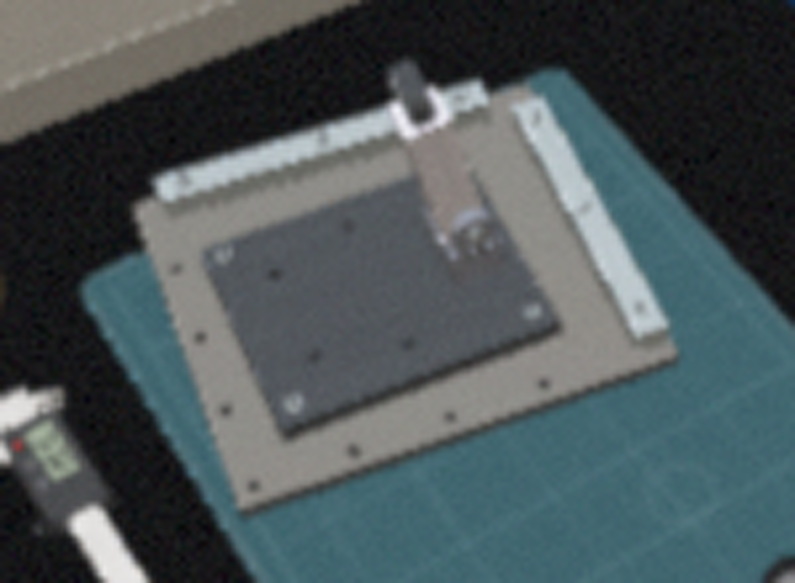

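Emit:
play_rows(increments="30 -40 -20 2 0.3;60 -80 -50 4 0.3;90 -120 -80 6 0.3;120 -160 -80 8 0.3;150 -200 -80 10 0.3;180 -240 -80 12 0.3;210 -280 -80 14 0.3;240 -320 -80 16 0.3;270 -360 -80 18 0.3;300 -400 -80 20 0.3;330 -440 -80 22 0.3;360 -480 -80 24 0.3;390 -520 -80 25 0.3;410 -560 -80 25 0.3;410 -560 -80 25 0.3;410 -560 -80 25 0.3")

```text
t: 2.9
tool_pos: [0.3995, 0.1018, 0.2985]
orientation: [-3.138, 0.141, 0.001]
force: [-0.4, -0.5, -0.1]
opening: 0.0323
gripper_force: 0.0
```

Run:
```python
from h import *
for n,(u,v),z in [('b--',(240,503),.01),('b+-',(675,355),.01),('b-+',(137,205),.01),('p--',(288,428),.022),('p+-',(558,322),.022),('p-+',(206,255),.022)]:
    print(n,unproj('scene',(175+(u+.5)/5.3-.5,150+(v+.5)/5.3-.5),z).round(4))
im=robot.read_camera('wrist'); cv2.imwrite('pics/w1.png',im)
for q in('jig','fence_corner','base_plate','plate_corner','post_foot'): print(q,lm('wrist',q))
```

```text
b-- [0.3771 0.0923 0.01  ]
b+- [0.6005 0.0548 0.01  ]
b-+ [0.4099 0.3003 0.01  ]
p-- [0.4132 0.1113 0.022 ]
p+- [0.5568 0.0974 0.022 ]
p-+ [0.4246 0.2361 0.022 ]
jig []
fence_corner [([0.6164, 0.2552, 0.014], 0.64)]
base_plate [([0.4887, 0.1738, 0.0114], 0.79)]
plate_corner [([0.5678, 0.2277, 0.0108], 0.81)]
post_foot [([0.5234, 0.1653, 0.0193], 0.69)]
```

View pics/w1.png

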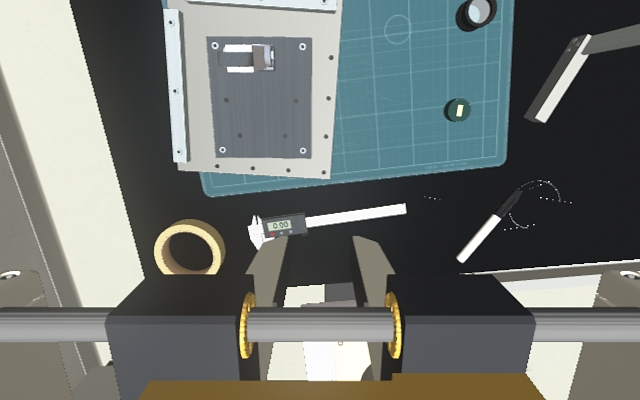

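Run:
```python
from h import *
g=lambda a,z:unproj('wrist',a,z)[:2]
for n,a,b,z in [('near',(178,170),(330,179),.01),('right',(330,179),(341,5),.01),('barTopInner',(179,12),(187,160),.026),('farbarBottomIn',(180,8),(300,12),.026),
 ('plate near',(214,157),(312,158),.022),('plate right',(312,158),(311,38),.022),('plate left',(214,157),(207,37),.022)]:
    A,B=g(a,z),g(b,z); d=B-A; print(n,A.round(4),B.round(4),np.linalg.norm(d).round(4),np.arctan2(d[1],d[0]).round(4))
```

```text
near [0.409 0.299] [0.375  0.0863] 0.2154 -1.7293
right [0.375  0.0863] [0.5929 0.0532] 0.2204 -0.1508
barTopInner [0.6003 0.2484] [0.4237 0.2766] 0.1788 2.9832
farbarBottomIn [0.6044 0.2463] [0.5862 0.1041] 0.1434 -1.698
plate near [0.4237 0.2409] [0.4093 0.1083] 0.1334 -1.679
plate right [0.4093 0.1083] [0.5574 0.094 ] 0.1488 -0.0962
plate left [0.4237 0.2409] [0.571  0.2215] 0.1486 -0.1308
```

Emit:
play_rows(increments="-5 -20 40 1 0.3;-10 -40 80 2 0.3;-15 -60 120 3 0.3;-20 -76 160 4 0.3;-20 -76 200 4 0.3;-20 -76 235 4 0.3;-20 -76 260 4 0.3;-20 -76 275 4 0.3;-20 -76 284 4 0.3;-20 -76 284 4 0.3;-20 -76 284 4 0.3")

```text
t: 4.3
tool_pos: [0.3878, 0.1771, 0.0155]
orientation: [-3.13, 0.259, -0.002]
force: [-0.1, -0.6, 1.0]
opening: 0.0326
gripper_force: 0.0
```

Emit:
play_rows(increments="6 0 1 -0.5 0.3;12 0 1 -0.5 0.3;16 0 1 -0.5 0.3;20 0 1 -0.5 0.3;24 0 1 -0.5 0.3;27 0 1 -0.5 0.3;30 0 1 -0.5 0.3;33 0 1 -0.5 0.3;36 0 1 -0.5 0.3;39 0 1 -0.5 0.3;42 0 1 -0.5 0.3;45 0 1 -0.5 0.3;45 0 1 -0.5 0.3")

```text
t: 5.6
tool_pos: [0.4313, 0.1701, 0.0136]
orientation: [-3.132, 0.244, 0.002]
force: [-1.7, 0.8, 3.0]
opening: 0.0325
gripper_force: 1.6
```

Emit:
play_rows(increments="2 0 -0.5 0 0.3;4 0 -0.5 0 0.3;5 0 -0.5 0 0.3;6 0 -0.5 0 0.3;6 0 -0.5 0 0.3")

```text
t: 6.1
tool_pos: [0.4368, 0.1688, 0.0139]
orientation: [3.132, -0.244, -0.002]
force: [-6.0, 0.3, 1.2]
opening: 0.0326
gripper_force: 2.4
```

Run:
```python
from h import *
im=robot.read_camera('side'); cv2.imwrite('pics/s2.png',cv2.resize(im[210:320,280:430],None,fx=5,fy=5,interpolation=cv2.INTER_CUBIC))
print(robot.read_state()['force'])
for c in('scene','side'):
  for q in ('plate_corner','post_foot'): print(lm(c,q))
```

```text
[-5.13111356  0.37830851  0.15760796]
[([0.5687, 0.2253, 0.0104], 0.8), ([0.529, -0.2486, -0.0005], 0.71)]
[([0.5214, 0.1688, 0.0257], 0.91)]
[([0.6098, 0.2129, 0.0132], 0.98)]
[([0.5555, 0.1535, 0.0197], 0.55)]
```

View pics/s2.png

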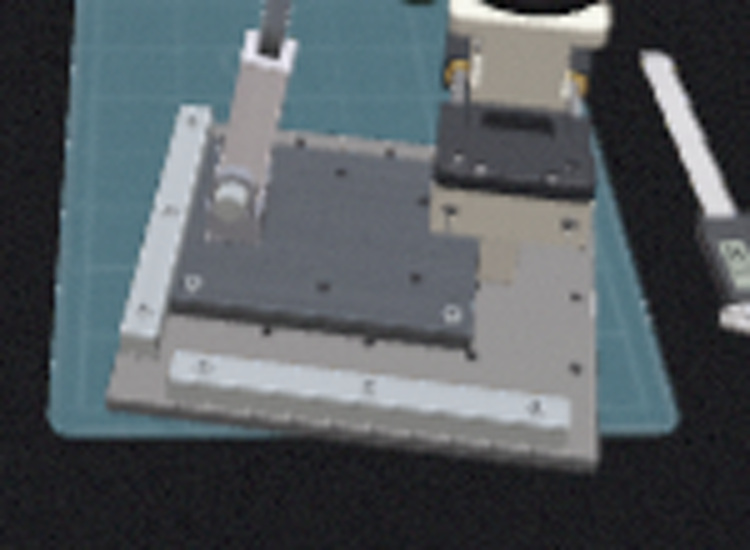

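Emit:
play_rows(increments="1 0 0 0 0.3;2 0 0 0 0.3;3 0 0 0 0.3;3 0 0 0 0.3;3 0 0 0 0.3")

```text
t: 6.85
tool_pos: [0.4369, 0.1688, 0.0138]
orientation: [3.131, -0.244, -0.011]
force: [-21.3, 1.6, 16.9]
opening: 0.0326
gripper_force: 10.5
```

Emit:
play_rows(increments="-6 0 0 0 0.3;-14 0 -10 0 0.3;-14 0 -50 0 0.3;-14 0 -90 0 -0.29;-10 20 -105 -5 -0.29;0 50 -105 -13 -0.29;20 80 -105 -21 -0.29;40 91 -105 -29 -0.29;62 91 -105 -37 -0.29;62 91 -105 -45 -0.29;62 91 -105 -53 -0.29;62 91 -105 -61 -0.29;62 91 -105 -69 -0.29;62 91 -105 -77 -0.29;62 91 -105 -85 -0.29;62 91 -105 -90 -0.29;62 91 -105 -90 -0.29;62 91 -105 -90 -0.29")

```text
t: 8.65
tool_pos: [0.4881, 0.0689, 0.1196]
orientation: [2.389, 2.038, 0.002]
force: [0.2, 0.2, 0.5]
opening: 0.0598
gripper_force: 0.0
```

Run:
```python
from h import *
s=robot.read_state();T=R.from_rotvec(s['orientation']).as_matrix();print(s['tool_pos'],T[:,0],s['opening'],s['force'])
im=robot.read_camera('wrist'); cv2.imwrite('pics/w2.png',im)
for q in('fence_corner','plate_corner','post_foot'): print(q,lm('wrist',q))
```

```text
[0.48805186 0.06885006 0.11957525] [1.57902057e-01 9.87454778e-01 3.60051501e-05] 0.059845674649008855 [0.18034018 0.17970189 0.45567826]
fence_corner []
plate_corner []
post_foot [([0.5547, 0.1569, 0.0196], 0.66)]
```

View pics/w2.png

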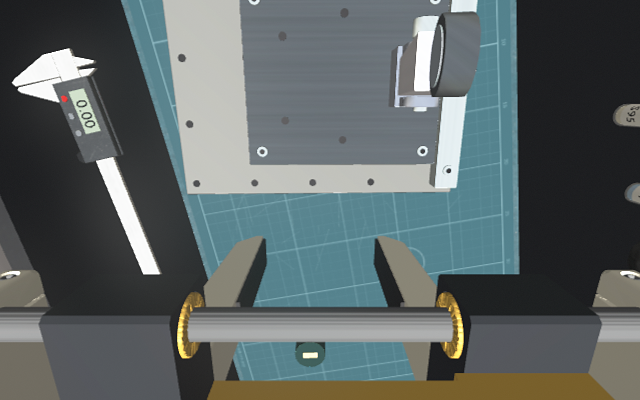

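Emit:
play_rows(increments="0 0 40 0 -0.29;0 0 80 0 -0.29;0 0 100 0 -0.29;0 0 105 0 -0.29;6 0 105 0 -0.29;12 0 105 0 -0.29;18 0 105 0 -0.29;22 0 105 0 -0.29;26 0 105 0 -0.29;29 0 105 0 -0.29;32 0 105 0 -0.29;35 0 105 0 -0.29;38 0 105 0 -0.29;41 0 105 0 -0.29;44 0 105 0 -0.29;47 0 105 0 -0.29;50 0 105 0 -0.29;53 0 105 0 -0.29;53 0 105 0 -0.29")

```text
t: 10.75
tool_pos: [0.4964, 0.1207, 0.0153]
orientation: [2.385, 2.041, -0.0]
force: [-1.9, -6.5, 4.9]
opening: 0.0599
gripper_force: 3.2
```

Emit:
play_rows(increments="2 0 0 0 -0.29;4 0 0 0 -0.29;6 0 0 0 -0.29;7 0 0 0 -0.29;7 0 0 0 -0.29")

```text
t: 11.25
tool_pos: [0.4974, 0.1275, 0.0153]
orientation: [2.385, 2.041, -0.001]
force: [-3.1, -6.9, 5.4]
opening: 0.0601
gripper_force: 3.7
```

Emit:
play_rows(increments="1 0 0 0 -0.29;2 0 0 0 -0.29;3 0 0 0 -0.29;4 0 0 0 -0.29;4 0 0 0 -0.29")

```text
t: 11.75
tool_pos: [0.4978, 0.1287, 0.0153]
orientation: [2.383, 2.039, -0.006]
force: [-6.0, -20.4, 11.8]
opening: 0.0598
gripper_force: 10.7
```

Run:
```python
from h import *
im=robot.read_camera('side'); cv2.imwrite('pics/s3.png',cv2.resize(im[210:320,280:430],None,fx=5,fy=5,interpolation=cv2.INTER_CUBIC))
im=robot.read_camera('scene')
for c in('scene','side'):
  for q in ('plate_corner','fence_corner','post_foot'): print(lm(c,q))
```

```text
[]
[]
[([0.558, 0.1958, 0.0253], 0.86), ([0.7248, -0.1151, -0.003], 0.45)]
[]
[([0.6163, 0.2535, 0.0144], 0.61)]
[([0.5627, 0.1931, 0.0208], 0.77)]
```

View pics/s3.png

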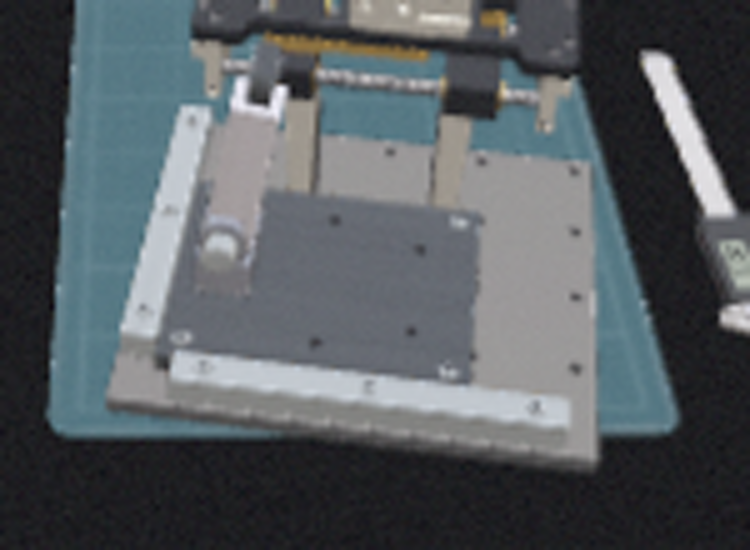

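Emit:
play_rows(increments="-8 0 0 0 -0.29;-16 0 -30 4 -0.29;-16 0 -70 10 -0.29;-16 -20 -105 18 0.3;0 -50 -105 26 0.3;35 -82 -105 34 0.3;74 -82 -105 42 0.3;74 -82 -105 50 0.3;74 -82 -105 58 0.3;74 -82 -105 66 0.3;74 -82 -105 74 0.3;74 -82 -105 82 0.3;74 -82 -105 90 0.3;74 -82 -80 90 0.3;74 -82 -40 90 0.3;74 -82 -10 90 0.3;74 -82 0 90 0.3;74 -82 0 90 0.3")

```text
t: 13.95
tool_pos: [0.427, 0.218, 0.0136]
orientation: [3.131, -0.244, -0.003]
force: [0.1, -0.7, 0.4]
opening: 0.0326
gripper_force: 0.0
```

Emit:
play_rows(increments="6 0 0 0 0.3;11 0 0 0 0.3;14 0 0 0 0.3;16 0 0 0 0.3;18 0 0 0 0.3;20 0 0 0 0.3;21 0 0 0 0.3;21 0 0 0 0.3")

```text
t: 14.75
tool_pos: [0.4441, 0.2156, 0.0139]
orientation: [3.132, -0.244, -0.015]
force: [-23.7, 3.9, 19.7]
opening: 0.0327
gripper_force: 11.8
```

Emit:
play_rows(increments="-6 0 0 0 0.3;-14 0 -30 0 0.3;-14 0 -75 0 -0.3;-14 30 -120 2 -0.3;0 75 -160 4 -0.3;15 120 -186 7 -0.3;30 165 -186 10 -0.3;45 210 -186 13 -0.3;60 255 -186 16 -0.3;70 300 -186 19 -0.3;80 345 -186 20 -0.3;80 385 -166 20 -0.3;80 413 -146 20 -0.3;80 413 -136 20 -0.3;80 413 -136 20 -0.3;80 413 -136 20 -0.3")

```text
t: 16.35
tool_pos: [0.4638, -0.2049, 0.1506]
orientation: [-3.042, 0.784, -0.0]
force: [-0.7, 0.4, -0.2]
opening: 0.0605
gripper_force: 0.0
```

Run:
```python
from h import *
s=robot.read_state();T=R.from_rotvec(s['orientation']).as_matrix();print(s['tool_pos'],T[:,0],s['opening'],s['force'])
im=robot.read_camera('wrist'); cv2.imwrite('pics/w3.png',im)
for q in('square_heel','square_toe','square_grip','square'): print(q,lm('wrist',q))
im=robot.read_camera('side')
for q in('plate_corner','fence_corner','post_foot','square_toe','square_grip'): print(q,lm('side',q))
```

```text
[ 0.46384184 -0.20485802  0.15056236] [ 8.75578216e-01 -4.83076365e-01  1.19238570e-04] 0.06050280955447617 [-0.70932641  0.42777322 -0.1533878 ]
square_heel [([0.5251, -0.2462, -0.0008], 0.89)]
square_toe [([0.4304, -0.1919, -0.0019], 0.55)]
square_grip [([0.4562, -0.2039, 0.0124], 0.62)]
square [([0.4791, -0.2169, 0.0009], 0.58)]
plate_corner [([0.6157, 0.2545, 0.0114], 0.96)]
fence_corner [([0.6164, 0.2524, 0.0144], 0.75)]
post_foot [([0.564, 0.1934, 0.0196], 0.91)]
square_toe [([0.4279, -0.1883, -0.0021], 0.94)]
square_grip [([0.4518, -0.2031, 0.0148], 0.57), ([0.5215, -0.2458, 0.0004], 0.48)]
```

View pics/w3.png

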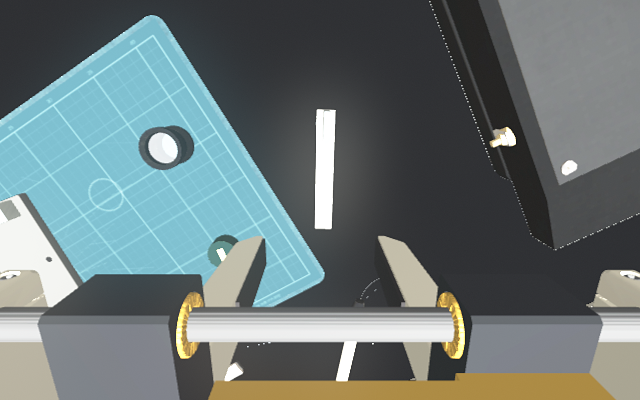

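Run:
```python
from h import *
im=cv2.imread('pics/w3.png'); g=im.min(2)
for v in (225,215,200,185,170,155,140,125,115):
    u=np.where(g[v,300:350]>150)[0]+300; print(v,u.min(),u.max(),unproj('wrist',(u.mean(),v),.026).round(4)[:2],(unproj('wrist',(u.max()+1,v),.026)-unproj('wrist',(u.min(),v),.026)).round(4)[:2])
for v in (229,228): print(unproj('wrist',(323.5,v),.026).round(4))
```

```text
225 315 331 [ 0.4352 -0.1927] [-0.0078 -0.0141]
215 315 331 [ 0.444  -0.1976] [-0.0077 -0.014 ]
200 315 332 [ 0.4566 -0.205 ] [-0.0081 -0.0146]
185 315 332 [ 0.4692 -0.2119] [-0.008  -0.0144]
170 315 333 [ 0.4812 -0.219 ] [-0.0083 -0.015 ]
155 316 333 [ 0.4929 -0.226 ] [-0.0078 -0.014 ]
140 316 334 [ 0.5042 -0.2327] [-0.0081 -0.0146]
125 316 334 [ 0.5155 -0.2389] [-0.008  -0.0144]
115 316 335 [ 0.5227 -0.2433] [-0.0083 -0.0151]
[ 0.4314 -0.1912  0.026 ]
[ 0.4323 -0.1917  0.026 ]
```

Emit:
play_rows(force=45, increments="-4 4 40 1 -0.3;-4 4 85 1 -0.3;-4 4 115 1 -0.3;-4 4 135 1 -0.3;-4 4 143 1 -0.3;-4 4 147 1 -0.3;-4 4 147 1 -0.3;-4 4 147 1 1;-4 4 147 1 1;-4 4 147 1 1;-4 4 147 1 1;-4 4 147 1 1;-4 4 147 1 1")

```text
t: 18.2
tool_pos: [0.4582, -0.2071, 0.0032]
orientation: [-3.035, 0.811, -0.0]
force: [1.3, 2.5, 1.7]
opening: 0.0175
gripper_force: 1.0
```

Emit:
play_rows(increments="0 0 0 0 1;0 0 0 0 1;0 0 0 0 1")

```text
t: 18.5
tool_pos: [0.4582, -0.2071, 0.0032]
orientation: [-3.035, 0.811, -0.0]
force: [0.2, 2.1, 3.3]
opening: 0.0156
gripper_force: 45.0
```

Emit:
play_rows(increments="0 0 -15 0 1;0 0 -40 0 1;0 0 -65 0 1;0 0 -80 0 1;0 0 -80 0 1;-12 -18 -80 0 1;-36 -53 -80 -2 1;-60 -88 -80 -4 1;-84 -123 -80 -7 1;-108 -158 -80 -10 1;-132 -193 -80 -13 1;-156 -228 -80 -16 1;-180 -263 -80 -19 1;-204 -298 -80 -21 1;-226 -332 -80 -21 1;-238 -350 -80 -21 1;-238 -350 -80 -21 1;-238 -350 -80 -21 1")

```text
t: 20.3
tool_pos: [0.4253, 0.2146, 0.0816]
orientation: [3.131, -0.242, -0.003]
force: [0.4, -0.1, -3.0]
opening: 0.0156
gripper_force: 45.0
```

Run:
```python
from h import *
s=robot.read_state();T=R.from_rotvec(s['orientation']).as_matrix();print(s['tool_pos'],T[:,0],np.arctan2(T[1,0],T[0,0]),s['opening'],s['force'],s['gripper_force'])
im=robot.read_camera('wrist'); cv2.imwrite('pics/w4.png',im)
for q in('square_heel','square_toe','post_foot','post_top','fence_corner','plate_corner'): print(q,lm('wrist',q))
im=robot.read_camera('side')
for q in('square_heel','square_toe','post_foot','plate_corner','fence_corner'): print(q,lm('side',q))
```

```text
[0.4253213  0.21461172 0.08160296] [ 0.98814503 -0.15351013 -0.00200948] -0.15411984923995928 0.015575087121320714 [ 0.37218827 -0.05907875 -3.04628703] 44.969839453697205
square_heel [([0.4991, 0.2029, 0.0778], 0.84)]
square_toe [([0.3939, 0.2189, 0.0735], 0.58)]
post_foot [([0.5623, 0.195, 0.0214], 0.56)]
post_top []
fence_corner [([0.502, 0.2025, 0.0767], 0.58), ([0.3945, 0.2168, 0.0745], 0.48)]
plate_corner []
square_heel [([0.5021, 0.2003, 0.0789], 0.75)]
square_toe [([0.3944, 0.2207, 0.0806], 0.79), ([0.4456, 0.2115, 0.0742], 0.2)]
post_foot [([0.5612, 0.192, 0.0217], 0.98)]
plate_corner [([0.6168, 0.2529, 0.0096], 0.61)]
fence_corner [([0.6158, 0.2535, 0.0126], 0.78), ([0.4192, 0.2165, 0.0921], 0.52)]
```

View pics/w4.png

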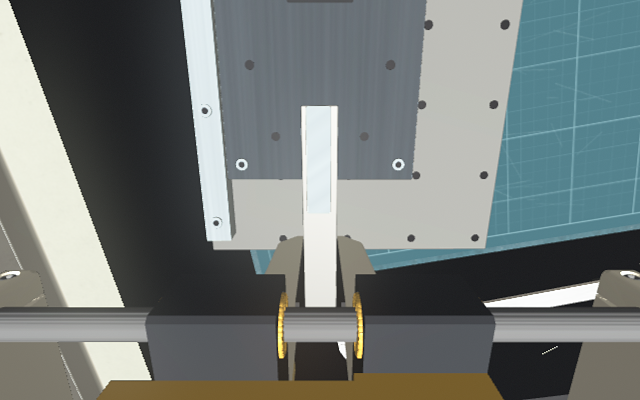

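Emit:
play_rows(increments="10 0 15 0 1;20 0 30 0 1;30 0 42 0 1;40 0 48 0 1;44 0 52 0 1;46 0 54 0 1;46 0 55 0 1;46 0 56 0 1;46 0 56 0 1")

```text
t: 21.85
tool_pos: [0.4718, 0.208, 0.0275]
orientation: [-3.132, 0.244, -0.001]
force: [-0.7, -0.4, -2.1]
opening: 0.0159
gripper_force: 45.0
```

Emit:
play_rows(increments="0 0 1 0 1;0 0 1 0 1;3 0 1 0 1;6 0 1 0 1;8 0 1 0 1;10 0 1 0 1;10 0 1 0 1")

```text
t: 22.55
tool_pos: [0.4814, 0.207, 0.0274]
orientation: [-3.131, 0.244, 0.001]
force: [-7.5, 1.4, 9.7]
opening: 0.0159
gripper_force: 45.0
```

Emit:
play_rows(increments="1 0 0 0 1;2 0 0 0 1;3 0 0 0 1;4 0 0 0 1;4 0 0 0 1")

```text
t: 23.05
tool_pos: [0.4842, 0.2066, 0.0274]
orientation: [-3.131, 0.243, 0.004]
force: [-13.7, 2.2, 14.9]
opening: 0.0156
gripper_force: 45.0
```

Run:
```python
from h import *
s=robot.read_state();print(s['tool_pos'],s['orientation'],s['force'],s['wrist_torque'])
im=robot.read_camera('side'); cv2.imwrite('pics/s5.png',cv2.resize(im[200:310,280:430],None,fx=5,fy=5,interpolation=cv2.INTER_CUBIC))
for q in('square_heel','square_toe','post_foot','post_top','plate_corner','fence_corner'): print(q,lm('side',q))
```

```text
[0.48417696 0.20661596 0.02739949] [-3.13128421  0.24333761  0.00446353] [-13.7025083    2.22149625  14.85362495] [ 0.27921969  2.26781175 -0.02583234]
square_heel [([0.5602, 0.1937, 0.0246], 0.7)]
square_toe [([0.4513, 0.2101, 0.0212], 0.6), ([0.5591, 0.1928, 0.0213], 0.18)]
post_foot [([0.5607, 0.1914, 0.0216], 0.78)]
post_top [([0.5604, 0.1948, 0.1328], 0.54)]
plate_corner [([0.6173, 0.251, 0.0121], 0.79), ([0.561, 0.1935, 0.0213], 0.74)]
fence_corner [([0.6172, 0.2554, 0.014], 0.57)]
```

View pics/s5.png

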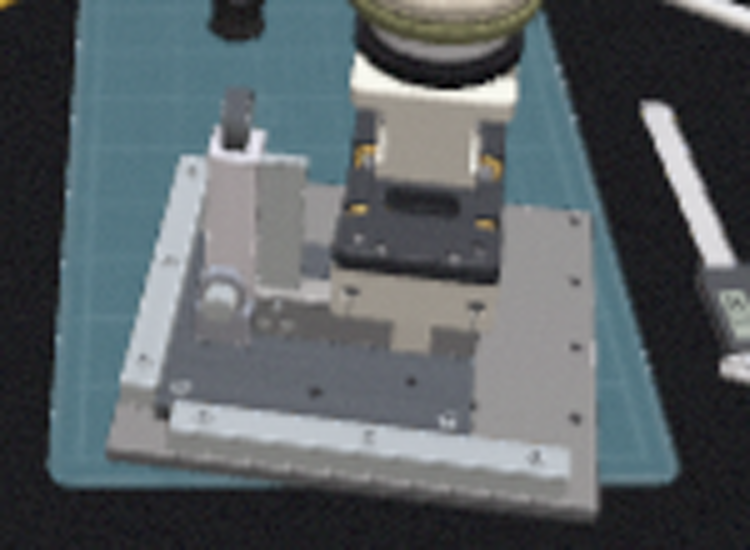

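Run:
```python
from h import *
s=robot.read_state();T=R.from_rotvec(s['orientation']).as_matrix();p=np.array(s['tool_pos'])
im=robot.read_camera('wrist'); cv2.imwrite('pics/w5.png',im)
def show(pit):
    out=[]
    c=np.array([0.,0,0.0032-.013])
    for x,z in [(.0795,-.105),(.0575,-.105),(.0575,-.026),(-.0305,-.026),(.0795,0)]:
        q=np.array([x,0,z+.0032]); d=q-c
        d=R.from_rotvec([0,pit,0]).apply(d); out.append(p+T@(c+d))
    return proj('wrist',out).round(1).tolist()
for pit in(-.03,0,.03): print(pit,show(pit))
for n in('w4','w5'):
    g=cv2.cvtColor(cv2.imread(f'pics/{n}.png'),cv2.COLOR_BGR2GRAY).astype(int)
    print(n,[(v,g[v,320]) for v in range(96,118)],[(v,g[v,320]) for v in range(204,222)])
```

```text
-0.03 [[321.2, 88.3], [321.2, 197.9], [320.3, 154.0], [320.4, 325.9], [320.2, 104.3]]
0 [[321.3, 102.9], [321.3, 212.9], [320.3, 155.4], [320.4, 325.4], [320.2, 103.4]]
0.03 [[321.3, 118.6], [321.3, 228.3], [320.3, 157.0], [320.4, 324.8], [320.2, 102.7]]
w4 [(96, np.int64(114)), (97, np.int64(114)), (98, np.int64(114)), (99, np.int64(115)), (100, np.int64(115)), (101, np.int64(115)), (102, np.int64(114)), (103, np.int64(115)), (104, np.int64(114)), (105, np.int64(98)), (106, np.int64(234)), (107, np.int64(239)), (108, np.int64(237)), (109, np.int64(237)), (110, np.int64(236)), (111, np.int64(236)), (112, np.int64(236)), (113, np.int64(235)), (114, np.int64(235)), (115, np.int64(234)), (116, np.int64(234)), (117, np.int64(233))] [(204, np.int64(236)), (205, np.int64(236)), (206, np.int64(237)), (207, np.int64(237)), (208, np.int64(237)), (209, np.int64(237)), (210, np.int64(238)), (211, np.int64(237)), (212, np.int64(236)), (213, np.int64(238)), (214, np.int64(242)), (215, np.int64(242)), (216, np.int64(242)), (217, np.int64(242)), (218, np.int64(242)), (219, np.int64(241)), (220, np.
[... 215 characters left out ...]
, np.int64(249)), (105, np.int64(249)), (106, np.int64(250)), (107, np.int64(251)), (108, np.int64(231)), (109, np.int64(198)), (110, np.int64(224)), (111, np.int64(228)), (112, np.int64(227)), (113, np.int64(228)), (114, np.int64(227)), (115, np.int64(227)), (116, np.int64(225)), (117, np.int64(226))] [(204, np.int64(221)), (205, np.int64(222)), (206, np.int64(222)), (207, np.int64(222)), (208, np.int64(223)), (209, np.int64(223)), (210, np.int64(223)), (211, np.int64(224)), (212, np.int64(224)), (213, np.int64(225)), (214, np.int64(223)), (215, np.int64(222)), (216, np.int64(227)), (217, np.int64(230)), (218, np.int64(230)), (219, np.int64(229)), (220, np.int64(229)), (221, np.int64(229))]
```

View pics/w5.png

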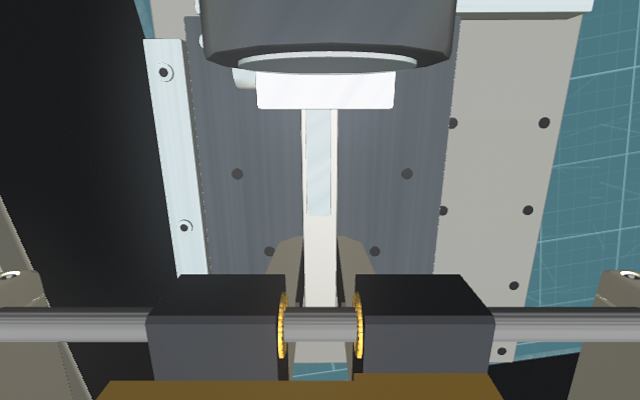

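Emit:
play_rows(increments="1 0 0 0 1;2 0 0 0 1;2 0 0 0 1;2 0 0 0 1")

```text
t: 23.85
tool_pos: [0.4843, 0.2066, 0.0274]
orientation: [-3.132, 0.243, 0.01]
force: [-24.7, 2.0, 25.1]
opening: 0.0156
gripper_force: 45.0
```

Emit:
play_rows(increments="-0.5 0 0 0 1;-1 0 0 0 1;-1 0 0 0 1;-1 0 0 0 1;-1 0 0 0 1")

```text
t: 24.35
tool_pos: [0.4842, 0.2066, 0.0274]
orientation: [-3.132, 0.243, 0.007]
force: [-19.0, 2.2, 18.3]
opening: 0.0159
gripper_force: 45.0
```

Run:
```python
from h import *
s=robot.read_state();T=R.from_rotvec(s['orientation']).as_matrix();print(T.round(4),s['tool_pos'],s['force'],s['gripper_force'])
im=robot.read_camera('wrist'); g=cv2.cvtColor(im,cv2.COLOR_BGR2GRAY).astype(int); print([(v,int(g[v,320])) for v in list(range(104,114))+list(range(210,222))])
robot.read_camera('side'); robot.read_camera('scene')
for c in('side','scene'):
  for q in('square_heel','square_toe','post_foot','post_top','plate_corner','fence_corner','sample_puck','loupe'): print(c,q,lm(c,q)[:1])
```

```text
[[ 9.880e-01 -1.543e-01 -4.500e-03]
 [-1.543e-01 -9.880e-01  1.000e-03]
 [-4.600e-03 -3.000e-04 -1.000e+00]] [0.48421353 0.20657685 0.02740137] [-18.95781646   2.22491994  18.26864908] 44.97846722602844
[(104, 249), (105, 249), (106, 249), (107, 249), (108, 251), (109, 248), (110, 188), (111, 222), (112, 228), (113, 228), (210, 223), (211, 224), (212, 224), (213, 224), (214, 224), (215, 224), (216, 223), (217, 228), (218, 230), (219, 230), (220, 229), (221, 229)]
side square_heel [([0.5588, 0.1946, 0.0235], 0.96)]
side square_toe [([0.4529, 0.2111, 0.022], 0.81)]
side post_foot [([0.5617, 0.1909, 0.0228], 0.82)]
side post_top [([0.5571, 0.1934, 0.136], 0.78)]
side plate_corner [([0.6151, 0.2529, 0.011], 0.78)]
side fence_corner [([0.6152, 0.254, 0.0141], 0.65)]
side sample_puck [([0.7532, 0.0992, -0.0003], 0.43)]
side loupe [([0.5705, -0.1058, 0.0005], 0.63)]
scene square_heel []
scene square_toe [([0.4554, 0.212, 0.0216], 0.6)]
scene post_foot [([0.5607, 0.1981, 0.0215], 0.94)]
scene post_top [([0.7693, 0.0264, -0.0021], 0.74)]
scene plate_corner [([0.7543, 0.1022, -0.0029], 0.72)]
scene fence_corner [([0.6113, 0.2532, 0.0118], 0.89)]
scene sample_puck [([0.4548, -0.0855, 0.0005], 0.59)]
scene loupe [([0.5651, -0.1032, 0.0028], 0.78)]
```

```bash
python3 -c "
from plant import robot
print(robot.close_job())"
```

```text
the job is handed in; nothing more can be done
None
```

The job is handed in, at about 24 s of the 72 s allowed; `close_job` returned no verdict, so whether it passed isn't confirmed. As far as I could measure, the plate is flush against both bars. The square is still gripped at 45 N and pressed home at about 19 N forward and 18 N down, with its blade against the post, which looks upright in the camera pictures.

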